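# Load the filter cassette into the air sampler

### The arm

A 6-joint arm with a two-finger parallel gripper is mounted at the origin on a cart in front of the work surface, level with it; the furniture and walls round the work are solid. World frame = base frame: x ahead of the robot, y to its left, z up, the work surface at z = 0. Lengths are in m, angles in rad, forces in N, time in s.
With the tool pointing down it reaches from about 0.35 to 0.775 m from the base axis. Payload 7.3 kg.
Tool frame: the origin (TCP) lies midway between the tips of the shut fingers; the grasp point (between the pads) lies 19 mm behind it; x points along the fingers, z is the direction in which the jaws open and shut, and the axes are right-handed (so a half turn about x gives the same grasp; the last joint's range is limited). The gripper opens to 92 mm and grips with 3 to 60 N. Pads are 19 mm wide; open, the fingers measure 130 mm over their backs; the gripper's body (75 mm by 190 mm) begins 47 mm behind the grasp point.
Start: joints at [-1.406, 0.342, 1.524, -0, 1.275, -0.146], TCP at [0.161, -0.5, 0.227] pointing down, gripper open.
Joint ranges: [-2.53, 2.53], [-0.77, 2.02], [0.04, 2.7], [-1, 4.14], [0.28, 2.66], [-3.11, 3.11]. Speed limits (rad/s): [2.57, 2.57, 3.14, 3.14, 3.14, 3.14].

### API

Orientations are given as [roll, pitch, yaw] about the fixed x, y, z axes, in that order (R = Rz(yaw) Ry(pitch) Rx(roll)).
In Python, from cell import observe, cams, robot gives the robot as it stands.
- The arm moves only by the tool jog_arm, never from a script. Its argument "plan" is one flat list of numbers, 7 for each row, row after row: the turn, a rotation vector about the tool's x, y, z in degrees, then the shift along the tool's x, y, z in cm, then the opening, from -1 (shut) to 1 (fully open). In form: [ax, ay, az, x, y, z, jaw, ax, ay, az, x, y, z, jaw, ...]. A call has 1 to 10 rows; each row is the pose to reach, as a shift and turn from the pose commanded when the call began, along the tool's axes at that moment; what a row does not reach only later rows make up. A row lasts 1/10 s, in which the tool goes at most 50 mm and 8.59 degrees, less where a joint would pass 70% of its speed; a pose out of reach is approached as far as the arm can. A call with a gripper value outside its range is refused whole. The fingers move at their own pace and stop on an object; "newtons" is the grip in N (left out, the last holds). Time passes only in rows, so rows that repeat a pose let the fingers close. It gives the time, the measured TCP pose, the force and the opening at its end, in the units of the state.
- observe(): the state, without advancing time (a new reading comes with each control period).
- cams.read_camera(name): name is "scene" or "side" or "wrist"; returns a dict with "image" (480x640x3 uint8, red, green, blue), "fov_y" (degrees; the focal length in pixels is half the picture's height over the tangent of half this angle, whatever the lens; pixels are square), "cx", "cy" (the principal point, pixels), "T" (4x4, takes a point from camera to world coordinates). Camera axes: x right, y down, z forward; pixel columns grow to the right and rows downward; lengths in m; the calibration is good to about 2 mm. A picture is of the moment at which its call begins. There is no depth.
- robot.hand_in(): hands the job in, once; it reports no verdict.
The state is a dict: "time": time; "qpos": joint angles; "qvel": joint speeds; "joint_efforts": joint torques, N m; "tool_pos": TCP position; "tool_rot": TCP orientation; "contact_force": force on the tool from outside, world axes, zero at the start; "torque": the same for the moment, N m; "opening": finger opening in m.
Only numpy, scipy, OpenCV 4.12 (cv2) and the standard library are available. Lean on these libraries where they do the work, as an engineer would, in place of code of your own. Each camera call takes 0.05 s, during which the arm holds its last target.

### The job

Fit the fresh filter in the air sampler: take the narrower of the two filter cassettes out of the stand and slide it upright down the slot in the sampler's top until it sits fully home, then let go. Guide it down rather than dropping it, and leave the wider cassette standing where it is.

Things in the scene. Friction and masses are not known exactly. Their poses are not given: they have to be found in the camera images.
- narrow_cassette_center (a point): The cassette to load: flat upright slab, grey frame with white pleated paper, 12 mm thick (its x), 90 mm wide (y), 110 mm high (z, up), 0.1 to 0.2 kg. The point is the slab's centre, 55 mm below its top edge. The top 34 mm is a solid bar to grip across the 12 mm thickness. It stands loosely in either bay of the stand and works either way round.
- wide_cassette_center (a point): The other filter cassette, same look, thickness and height, but 130 mm wide, too wide for the slot; it stands in the other bay. The point is the slab's centre; axes as for the narrow one. Leave it there.
- slot_floor (a point): Middle of the slot's floor, 20 mm above the bench, in the air sampler: a fixed grey box 130 x 190 mm, 80 mm high. x across the slot, y along it, z up. The slot is 16 x 98 mm (x, y) up to 36 mm above this point, then a black flared mouth widens to 44 x 130 mm at the top face, 60 mm above it. A cassette that is home has its centre 55 mm above this point and its top 50 mm out of the sampler.
- stand: Fixed aluminium stand holding both cassettes upright, end to end in one channel 17 mm wide along its y axis: two bays each 140 mm long, centres 74 mm either side of the origin. Base 80 x 300 mm; the cassettes rest 8 mm above the bench, the channel walls reach 50 mm above it. Origin: centre of its underside, on the bench.
Not all that is in view belongs to the job. Leave any blue look-alike of the part that bears narrow_cassette_center alone.

How it is judged:
By the outcome, as a careful person would: the job done as asked, in the order asked, and still so for the second after the job is handed in, with the robot touching nothing.
It also fails if it takes over 38 s, if anything falls off the work surface, if the arm or the gripper's body presses on something with over 40 N, if the wrist force passes 120 N, or if a joint passes its speed limit or range.

## Working session

There is one attempt and no reset: what is moved stays moved. The work goes in short steps, Python scripts to look and compute and a tool call to move; the robot and the scene stay as the last step left them, time stands still between calls to the robot, and variables do not carry over. Pictures are saved under pics/ and viewed, and the job is handed in when it is done.

Besides the shell and the picture viewer there is one more tool, called after "Request:" in YAML: its name, and indented under it one key for each argument. jog_arm: Moves the arm, as the interface text tells. Its arguments: {"type":"object","properties":{"plan":{"type":"array"},"newtons":{"type":"number"}},"required":["plan"]}

```bash
mkdir -p pics; ls; python3 - <<'E'
from cell import observe,cams,robot
import cv2,numpy as np
s=observe();print(s)
for n in["scene","side","wrist"]:
    r=cams.read_camera(n);cv2.imwrite(f"pics/{n}0.png",r["image"][:,:,::-1]);print(n,r["fov_y"],r["cx"],r["cy"],np.round(r["T"],4).tolist())
E
```

```text
pics
{'time': 0.0, 'qpos': array([-1.40598859e+00,  3.42705113e-01,  1.52502195e+00, -1.37698037e-06,
        1.27539240e+00, -1.45984716e-01]), 'qvel': array([1.26322595e-03, 8.38748306e-05, 3.28056057e-04, 1.95658617e-03,
       2.19534708e-04, 1.57700212e-04]), 'joint_efforts': array([-2.58668239e-03, -4.31252074e+01, -2.44219744e+01,  7.16147362e-02,
        5.62680303e-02, -1.35671116e-04]), 'tool_pos': array([ 0.16051271, -0.49943209,  0.22605238]), 'tool_rot': array([2.99647034, 1.56926951, 1.73646687]), 'contact_force': array([-0.25588108, -0.2154082 ,  0.34031191]), 'torque': array([-0.06136215, -0.01745486,  0.06049344]), 'opening': 0.09187077537792329}
scene 48.79285019061522 324.6873629583959 231.0476993768796 [[-0.828, -0.37, 0.4213, 0.0449], [-0.5606, 0.5273, -0.6385, 0.587], [0.0141, -0.7648, -0.6441, 0.7374], [0.0, 0.0, 0.0, 1.0]]
side 48.91623379553555 320.1057361067739 236.18467580810082 [[0.8486, -0.1716, 0.5005, -0.1645], [-0.5289, -0.3005, 0.7937, -1.0147], [0.0142, -0.9382, -0.3458, 0.502], [0.0, 0.0, 0.0, 1.0]]
wrist 64.56316336069314 322.15447064612914 238.26467599661416 [[0.3058, -0.9187, -0.2501, 0.2275], [-0.9521, -0.2953, -0.0792, -0.4787], [-0.0011, 0.2623, -0.965, 0.3835], [0.0, 0.0, 0.0, 1.0]]
```

View pics/scene0.png

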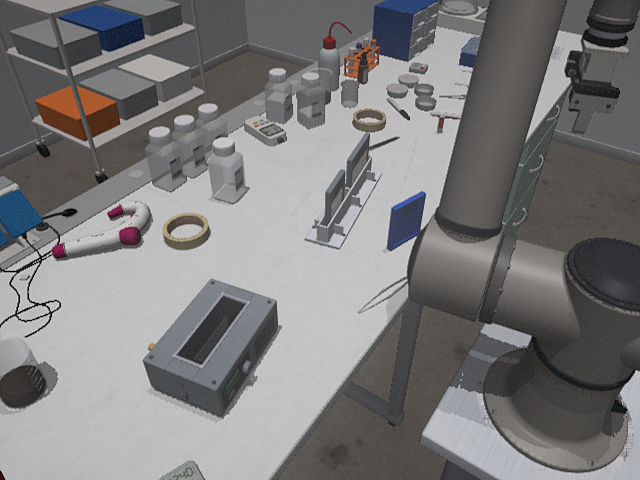

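View pics/side0.png

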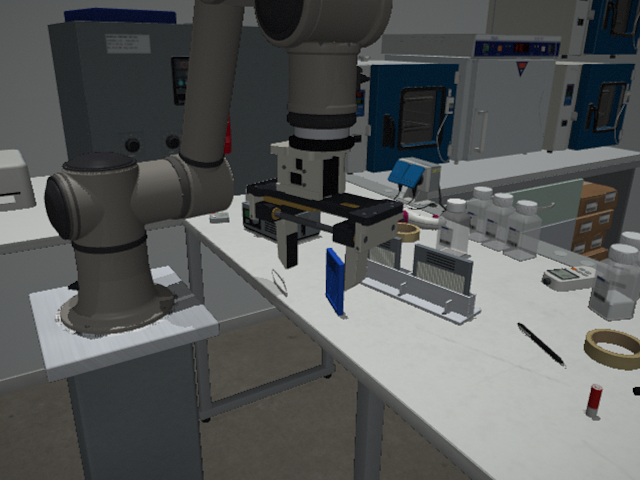

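View pics/wrist0.png

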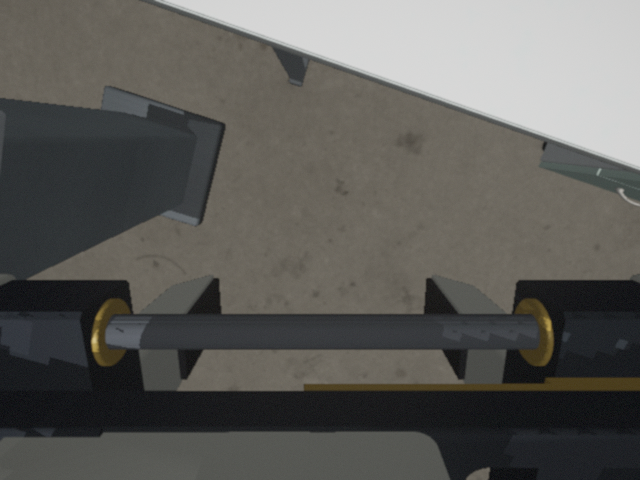

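```bash
python3 - <<'E'
import cv2
a=cv2.imread("pics/scene0.png")
cv2.imwrite("pics/c1.png",cv2.resize(a[120:260,290:400],None,fx=5,fy=4.2,interpolation=2)) 
cv2.imwrite("pics/c1.png",cv2.resize(a[120:260,290:440],None,fx=4,fy=4,interpolation=2))
cv2.imwrite("pics/c2.png",cv2.resize(a[270:420,130:290],None,fx=4,fy=4,interpolation=2))
a=cv2.imread("pics/side0.png")
cv2.imwrite("pics/c3.png",cv2.resize(a[210:340,310:490],None,fx=4,fy=4,interpolation=2))
E
```

```text
(no output)
```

View pics/c1.png

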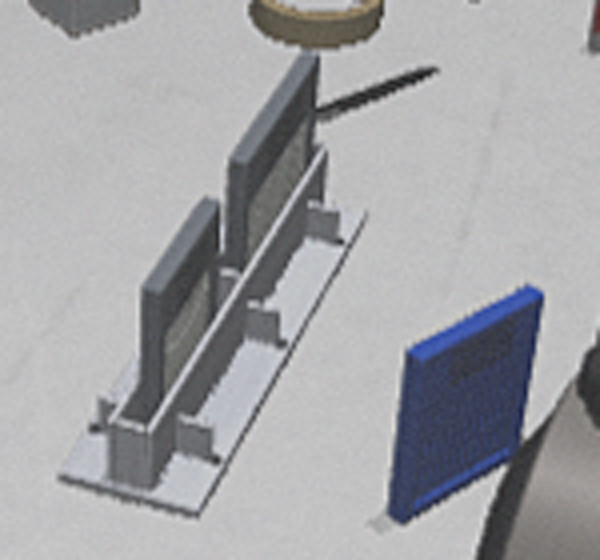

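View pics/c2.png

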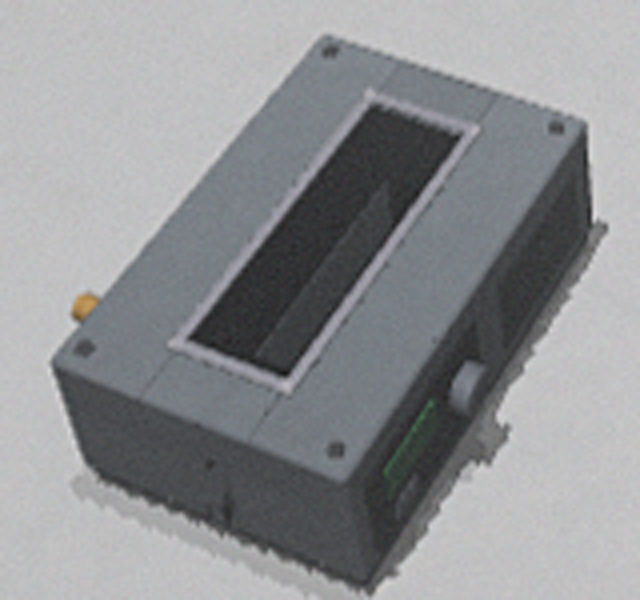

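View pics/c3.png

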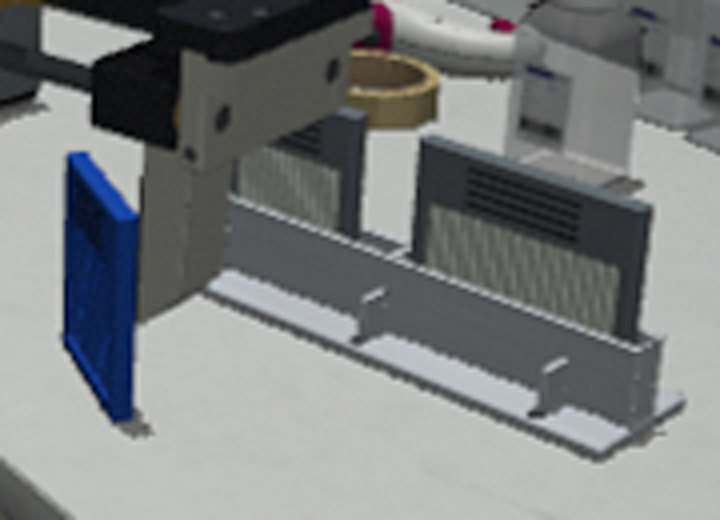

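Scene: narrow cassette in the near (sampler side) bay, top around (333–344, 170–193); wide one behind it, top about (347–370, 134–160); sampler mouth around (173–250, 292–368). The blue look-alike stands at (406,220). Computing positions on known heights.

```bash
cat > h.py <<'E'
import numpy as np
from cell import observe,cams,robot
def ray(r,u,v):
    f=240/np.tan(np.radians(r["fov_y"])/2)
    d=r["T"][:3,:3]@np.array([(u-r["cx"])/f,(v-r["cy"])/f,1]);return r["T"][:3,3],d
def onz(r,u,v,z):
    o,d=ray(r,u,v);return o+d*(z-o[2])/d[2]
def proj(r,p):
    f=240/np.tan(np.radians(r["fov_y"])/2)
    c=np.linalg.inv(r["T"])@np.append(p,1);return c[0]/c[2]*f+r["cx"],c[1]/c[2]*f+r["cy"]
E
python3 - <<'E'
from h import *
r=cams.read_camera("scene")
def g(name,pts,ox,oy,z):
    P=np.array([onz(r,(u+.5)/4-.5+ox,(v+.5)/4-.5+oy,z) for u,v in pts]);print(name,P[:,:2].round(4).tolist(),"mean",P.mean(0).round(4))
    for i in range(len(P)):
        d=P[(i+1)%len(P)]-P[i];print("   ",np.linalg.norm(d).round(4),np.degrees(np.arctan2(d[1],d[0])).round(1))
g("nar",[(143,284),(160,291),(219,203),(205,197)],290,120,.118)
g("wid",[(229,153),(246,162),(319,58),(305,51)],290,120,.118)
g("mouth",[(370,90),(478,128),(292,390),(172,345)],130,270,.08)
g("box",[(325,37),(588,122),(355,483),(53,362)],130,270,.08)
g("base",[(58,478),(200,516),(369,212)],290,120,.004)
q=cams.read_camera("side")
P=np.array([onz(q,(u+.5)/4-.5+310,(v+.5)/4-.5+210,.118) for u,v in [(422,135),(650,206)]]);print(P,np.linalg.norm(P[1]-P[0]))
P=np.array([onz(q,(u+.5)/4-.5+310,(v+.5)/4-.5+210,.118) for u,v in [(365,117)]]);print(P)
E
```

```text
nar [[0.5193, -0.1317], [0.5091, -0.1317], [0.5274, -0.2151], [0.5365, -0.2157]] mean [ 0.5231 -0.1736  0.118 ]
    0.0102 179.7
    0.0854 -77.6
    0.0091 -3.3
    0.0857 101.6
wid [[0.5492, -0.2596], [0.5369, -0.2573], [0.5613, -0.3769], [0.5721, -0.3792]] mean [ 0.5549 -0.3183  0.118 ]
    0.0126 169.3
    0.1221 -78.4
    0.011 -11.8
    0.1218 100.9
mouth [[0.5271, 0.1676], [0.4757, 0.158], [0.4477, 0.296], [0.4988, 0.3069]] mean [0.4873 0.2321 0.08  ]
    0.0522 -169.5
    0.1408 101.5
    0.0522 12.1
    0.1422 -78.5
box [[0.5644, 0.1553], [0.4403, 0.1294], [0.4018, 0.3119], [0.5293, 0.3374]] mean [0.484  0.2335 0.08  ]
    0.1268 -168.2
    0.1865 101.9
    0.13 11.3
    0.1854 -79.1
base [[0.5454, -0.0932], [0.4677, -0.111], [0.5347, -0.4082]] mean [ 0.5159 -0.2041  0.004 ]
    0.0798 -167.1
    0.3046 -77.3
    0.3152 88.1
[[ 0.53766565 -0.2656708   0.118     ]
 [ 0.56849865 -0.39082596  0.118     ]] 0.12889719524863164
[[ 0.52937089 -0.23072294  0.118     ]]
```

```bash
cat >> h.py <<'E'
from scipy.spatial.transform import Rotation as Ro
def Rt(s): return Ro.from_euler("xyz",s["tool_rot"])
def goal(s,p,yaw):
    "tool down, tool z along yaw (deg) or opposite, nearest"
    R=Rt(s);best=None
    for k in(0,180):
        a=np.radians(yaw+k);x=np.array([0,0,-1.]);z=np.array([np.cos(a),np.sin(a),0]);y=np.cross(z,x)
        G=Ro.from_matrix(np.c_[x,y,z]);rv=np.degrees((R.inv()*G).as_rotvec())
        if best is None or np.linalg.norm(rv)<np.linalg.norm(best):best=rv
    return best.round(2),(R.inv().apply(np.array(p)-s["tool_pos"])*100).round(2)
E
python3 - <<'E'
from h import *
s=observe();print(Rt(s).as_matrix().round(3))
r=cams.read_camera("scene")
print("blue",onz(r,406,200,.11),onz(r,425,193,.11))
for k in(0,180):
    a=np.radians(11.7+k);print(k)
print(goal(s,[.524,-.176,.215],11.7))
E
```

```text
[[-0.     0.952  0.306]
 [ 0.001  0.306 -0.952]
 [-1.     0.    -0.001]]
blue [ 0.37679546 -0.2070467   0.11      ] [ 0.35623621 -0.250431    0.11      ]
0
180
(array([-8.389e+01, -3.000e-02, -3.000e-02]), array([  1.16,  44.5 , -19.7 ]))
```

Request:
jog_arm:
  plan: [-84,0,0,1,44.5,-19.7,0,-84,0,0,1,44.5,-19.7,0,-84,0,0,1,44.5,-19.7,0,-84,0,0,1,44.5,-19.7,0,-84,0,0,1,44.5,-19.7,0,-84,0,0,1,44.5,-19.7,0,-84,0,0,1,44.5,-19.7,0,-84,0,0,1,44.5,-19.7,0,-84,0,0,1,44.5,-19.7,0,-84,0,0,1,44.5,-19.7,0]

```text
time: 1.3
tool_pos: [0.5258, -0.1738, 0.2166]
tool_rot: [0.246, 1.57, 0.459]
contact_force: [-0.0, -0.6, -0.1]
opening: 0.0459
```

```bash
python3 - <<'E'
from h import *
import cv2
s=observe();print(s["tool_pos"],s["qpos"].round(3),goal(s,[.524,-.176,.215],11.7))
for n in["scene","wrist"]:
    r=cams.read_camera(n);cv2.imwrite(f"pics/{n}1.png",r["image"][:,:,::-1]);print(r["T"].round(4).tolist())
E
```

```text
[ 0.52579155 -0.17377159  0.21660018] [-0.458  0.403  1.461  0.     1.278 -0.671] (array([ 0.53,  0.02, -0.01]), array([ 0.16, -0.18, -0.22]))
[[-0.828, -0.37, 0.4213, 0.0449], [-0.5606, 0.5273, -0.6385, 0.587], [0.0141, -0.7648, -0.6441, 0.7374], [0.0, 0.0, 0.0, 1.0]]
[[0.9757, 0.2108, 0.0593, 0.5128], [0.2189, -0.9421, -0.2539, -0.103], [0.0023, 0.2607, -0.9654, 0.3738], [0.0, 0.0, 0.0, 1.0]]
```

View pics/wrist1.png

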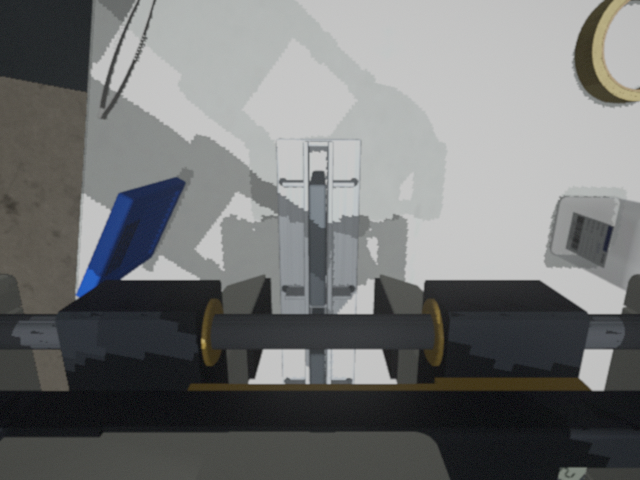

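View pics/scene1.png

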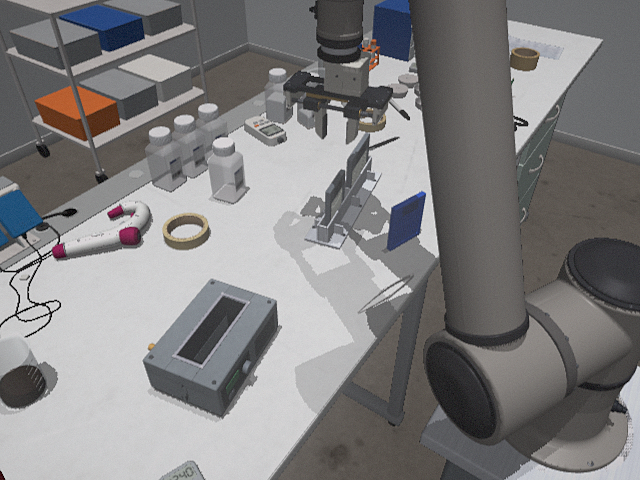

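Wrist view: cassette bar runs vertically at u≈318, end at (318,172), between the fingers (inner faces near u 250 and 390). Measure it more finely.

```bash
python3 - <<'E'
from h import *
import cv2
a=cv2.imread("pics/wrist1.png")
cv2.imwrite("pics/c4.png",cv2.resize(a[130:290,265:375],None,fx=5,fy=3.6,interpolation=2)) 
cv2.imwrite("pics/c4.png",cv2.resize(a[130:280,260:380],None,fx=4,fy=4,interpolation=2))
E
```

```text
(no output)
```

View pics/c4.png

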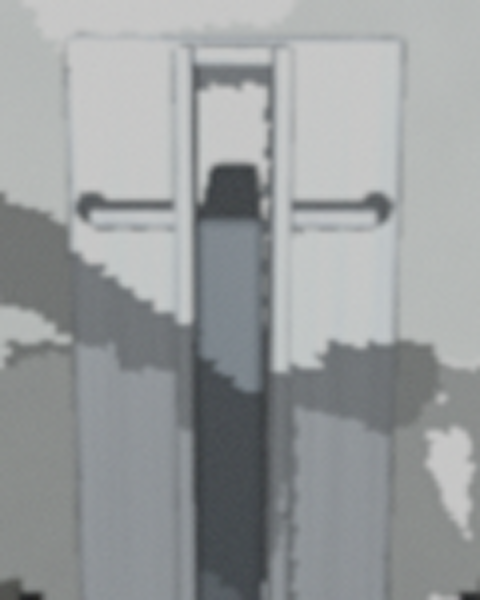

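```bash
python3 - <<'E'
from h import *
r=cams.read_camera("wrist");s=observe()
c=lambda u,v:((u+.5)/4-.5+260,(v+.5)/4-.5+130)
def p(u,v,z):return onz(r,*c(u,v),z)
A=(p(199,218,.118)+p(262,218,.118))/2;B=(p(196,590,.118)+p(267,590,.118))/2
print("top near end",A,"mid further",B,"w",np.linalg.norm(p(199,218,.118)-p(262,218,.118)))
d=B-A;yaw=np.degrees(np.arctan2(d[1],d[0]));print("yaw",yaw+90)
d/=np.linalg.norm(d);C=A+d*.045;print("centre top",C)
print("bottom end",(p(207,165,.008)+p(257,165,.008))/2)
W1=(p(180,48,.05)+p(285,48,.05))/2;W2=(p(184,590,.05)+p(286,590,.05))/2;print("channel",W1,W2)
for z in (.215,.082): print(goal(s,[C[0],C[1],z],yaw+90))
E
```

```text
top near end [ 0.51503089 -0.13639398  0.118     ] mid further [ 0.52908725 -0.20139717  0.118     ] w 0.010569947856644822
yaw 12.201835173438653
centre top [ 0.52454191 -0.18037739  0.118     ]
bottom end [ 0.51428643 -0.13760374  0.008     ]
channel [ 0.50907566 -0.1104731   0.05      ] [ 0.53454969 -0.22691881  0.05      ]
(array([-0.2 , -0.03, -0.02]), array([ 0.12, -0.57, -0.16]))
(array([-0.2 , -0.03, -0.02]), array([13.42, -0.57, -0.16]))
```

Request:
jog_arm:
  plan: [0,0,0,0,-0.5,-0.15,0,0,0,0,3,-0.5,-0.15,0,0,0,0,6,-0.5,-0.15,0,0,0,0,9,-0.5,-0.15,0,0,0,0,11,-0.5,-0.15,0,0,0,0,12.5,-0.5,-0.15,0,0,0,0,13.4,-0.5,-0.15,0,0,0,0,13.4,-0.5,-0.15,0,0,0,0,13.4,-0.5,-0.15,0]
  newtons: 25

```text
time: 2.35
tool_pos: [0.5235, -0.1823, 0.0834]
tool_rot: [-0.847, 1.57, -0.643]
contact_force: [0.4, 0.2, 0.1]
opening: 0.0459
```

```bash
python3 - <<'E'
from h import *
import cv2
s=observe();print(s["tool_pos"],s["contact_force"])
ims=[]
for n in["side","wrist"]:
    r=cams.read_camera(n);cv2.imwrite(f"pics/{n}2.png",r["image"][:,:,::-1])
E
```

```text
[ 0.52354819 -0.18234574  0.08339913] [0.37943361 0.19517163 0.14826082]
```

View pics/wrist2.png

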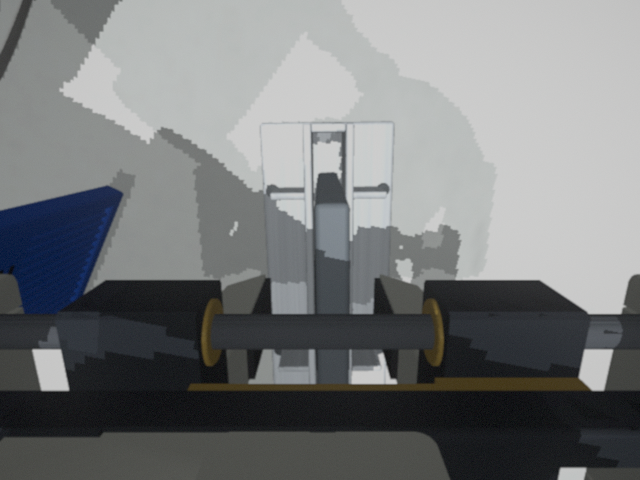

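View pics/side2.png

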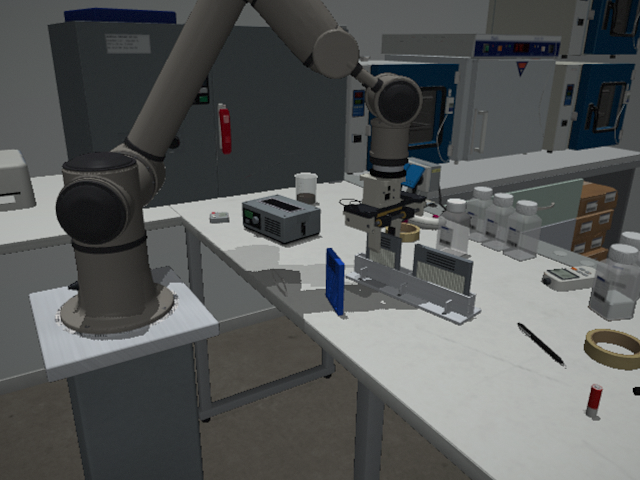

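```bash
python3 - <<'E'
from h import *
r=cams.read_camera("wrist");s=observe()
A=(onz(r,315.5,205,.118)+onz(r,348,205,.118))/2;B=(onz(r,315,275,.118)+onz(r,350.5,275,.118))/2
w=onz(r,348,205,.118)-onz(r,315.5,205,.118)
d=B-A;d/=np.linalg.norm(d);yaw=np.degrees(np.arctan2(d[1],d[0]))+90
C=A+d*.045;print(A,C,yaw,np.linalg.norm(w));print(goal(s,[C[0],C[1],.082],yaw))
E
```

```text
[ 0.51705455 -0.1347544   0.118     ] [ 0.52714636 -0.1786082   0.118     ] 12.959505582446212 0.01065425145636375
(array([-1.17,  0.08,  0.08]), array([0.17, 0.26, 0.37]))
```

Request:
jog_arm:
  plan: [0,0,0,0.1,0.2,0.3,0,0,0,0,0.1,0.2,0.3,0,0,0,0,0.1,0.2,0.3,-1,0,0,0,0.1,0.2,0.3,-1,0,0,0,0.1,0.2,0.3,-1,0,0,0,0.1,0.2,0.3,-1,0,0,0,0.1,0.2,0.3,-1,0,0,0,0.1,0.2,0.3,-1]
  newtons: 25

```text
time: 3.3
tool_pos: [0.5261, -0.1789, 0.0817]
tool_rot: [-1.699, 1.571, -1.493]
contact_force: [-0.2, 0.3, -1.4]
opening: 0.0119
```

Request:
jog_arm:
  plan: [0,0,0,-1,0,0,-1,0,0,0,-2.5,0,0,-1,0,0,0,-4.5,0,0,-1,0,0,0,-7,0,0,-1,0,0,0,-10,0,0,-1,0,0,0,-12,0,0,-1,0,0,0,-13,0,0,-1,0,0,0,-13,0,0,-1]

```text
time: 4.1
tool_pos: [0.5265, -0.179, 0.2131]
tool_rot: [-0.691, 1.568, -0.485]
contact_force: [-0.7, 0.3, -1.1]
opening: 0.012
```

```bash
python3 - <<'E'
from h import *
import cv2
s=observe();print(s["tool_pos"],s["contact_force"],s["opening"],Rt(s).as_matrix().round(4))
for n in["side","scene","wrist"]:
    r=cams.read_camera(n);cv2.imwrite(f"pics/{n}3.png",r["image"][:,:,::-1])
a=cv2.imread("pics/side3.png");cv2.imwrite("pics/c5.png",cv2.resize(a[150:330,310:490],None,fx=3.3,fy=3.3))
print(goal(s,[.486,.2325,s["tool_pos"][2]],11.7))
E
```

```text
[ 0.52654975 -0.1790407   0.21314754] [-0.69197065  0.28725019 -1.08523114] 0.011960175593811474 [[ 0.0024 -0.2047  0.9788]
 [-0.0013  0.9788  0.2047]
 [-1.     -0.0017  0.0021]]
(array([0.11, 0.12, 0.1 ]), array([-0.06, 41.11,  4.45]))
```

View pics/c5.png

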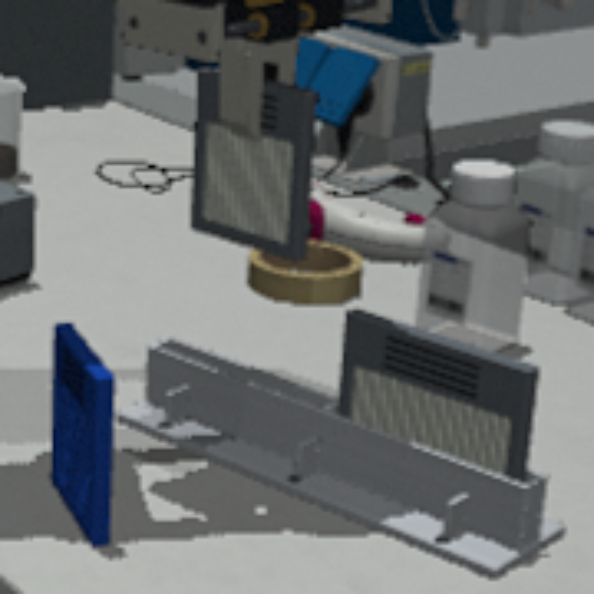

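View pics/scene3.png

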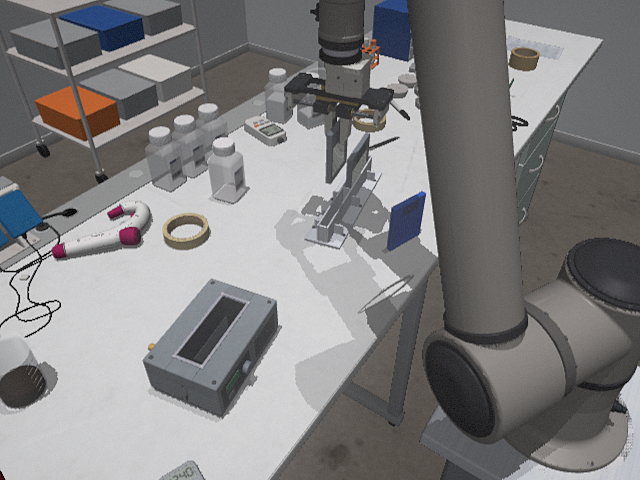

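View pics/wrist3.png

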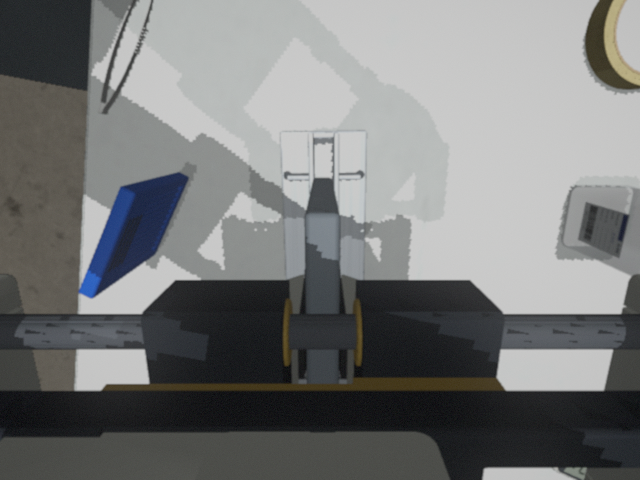

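```bash
python3 - <<'E'
from h import *
import cv2
a=cv2.imread("pics/wrist3.png");cv2.imwrite("pics/c6.png",cv2.resize(a[160:290,270:380],None,fx=4.5,fy=4.5,interpolation=2))
a=cv2.imread("pics/scene3.png");cv2.imwrite("pics/c7.png",cv2.resize(a[90:200,290:390],None,fx=5,fy=5,interpolation=2))
E
```

```text
(no output)
```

View pics/c6.png

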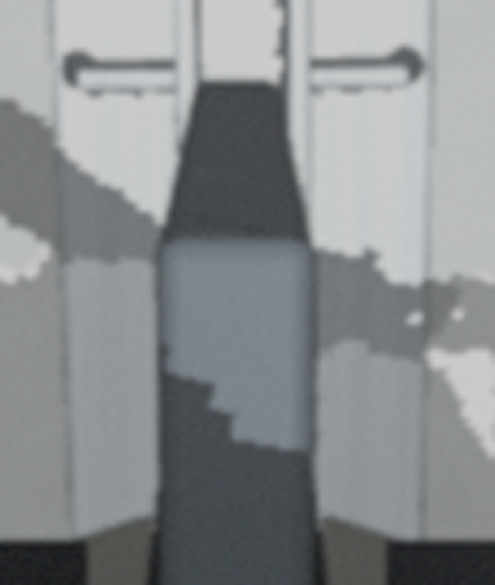

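View pics/c7.png

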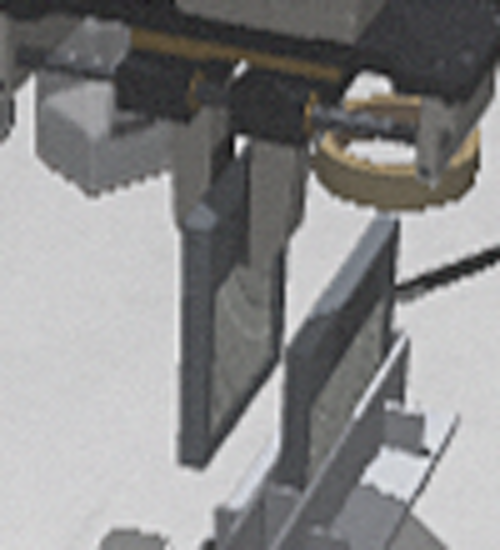

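```bash
python3 - <<'E'
from h import *
s=observe();R=Rt(s);t=s["tool_pos"]
def tf(P):return (R.inv().apply(P-t)*1000).round(1)
w=cams.read_camera("wrist");sc=cams.read_camera("scene")
W=lambda u,v,z:onz(w,(u+.5)/4.5-.5+270,(v+.5)/4.5-.5+160,z)
S=lambda u,v,z:onz(sc,(u+.5)/5-.5+290,(v+.5)/5-.5+90,z)
zt=t[2]+.036;zb=zt-.11
print("W top",tf(W(161,240,zt)),tf(W(312,240,zt)))
print("W bot",tf(W(200,83,zb)),tf(W(278,83,zb)))
print("S top",tf(S(183,222,zt)),tf(S(207,232,zt)))
print("S bot",tf(S(180,460,zb)),tf(S(199,468,zb)))
E
```

```text
W top [-35.9  45.4  -5.7] [-35.9  45.4   5.2]
W bot [74.1 44.7 -5.2] [74.1 44.7  5.3]
S top [-35.9  47.6   3.7] [-35.9  50.8  -7.1]
S bot [74.1 42.3  5.5] [74.1 44.4 -3.5]
```

Request:
jog_arm:
  plan: [0,0,0,0,3,0.4,-1,0,0,0,0,7,0.8,-1,0,0,0,0,11.5,1.3,-1,0,0,0,0,16,1.8,-1,0,0,0,0,20.5,2.3,-1,0,0,0,0,25,2.8,-1,0,0,0,0,29.5,3.3,-1,0,0,0,0,34,3.8,-1,0,0,0,0,38,4.2,-1,0,0,0,0,41.1,4.4,-1]

```text
time: 5.35
tool_pos: [0.4842, 0.2348, 0.2108]
tool_rot: [3.083, 1.569, -2.993]
contact_force: [0.8, 0.2, -0.5]
opening: 0.0121
```

Request:
jog_arm:
  plan: [0,0,0,0,0,0,-1,0,0,0,0,0,0,-1,0,0,0,0,0,0,-1]

```text
time: 5.65
tool_pos: [0.4851, 0.2316, 0.2112]
tool_rot: [-2.622, 1.57, -2.416]
contact_force: [0.5, -0.5, -1.5]
opening: 0.0118
```

```bash
python3 - <<'E'
from h import *
import cv2
s=observe();print(s["tool_pos"],s["contact_force"],s["opening"],s["qpos"])
for n in["side","scene","wrist"]:
    r=cams.read_camera(n);cv2.imwrite(f"pics/{n}4.png",r["image"][:,:,::-1])
a=cv2.imread("pics/scene4.png");cv2.imwrite("pics/c8.png",cv2.resize(a[210:430,120:310],None,fx=2.7,fy=2.7,interpolation=2))
print(goal(s,[.486,.2325,s["tool_pos"][2]],11.7))
E
```

```text
[0.48505535 0.23157362 0.21117112] [ 0.53459741 -0.5310236  -1.45064794] 0.01181560929368003 [ 3.03103950e-01  3.78314371e-01  1.51394349e+00 -5.43432970e-04
  1.25048343e+00  9.78591545e-02]
(array([ 0.07, -0.06,  0.04]), array([-0.  ,  0.07,  0.11]))
```

View pics/wrist4.png

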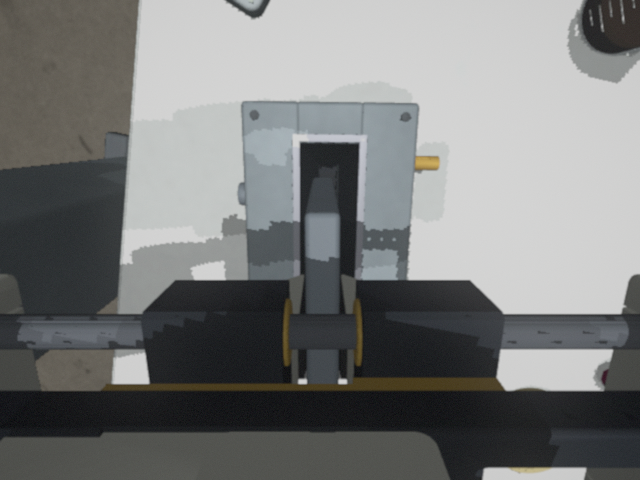

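View pics/c8.png

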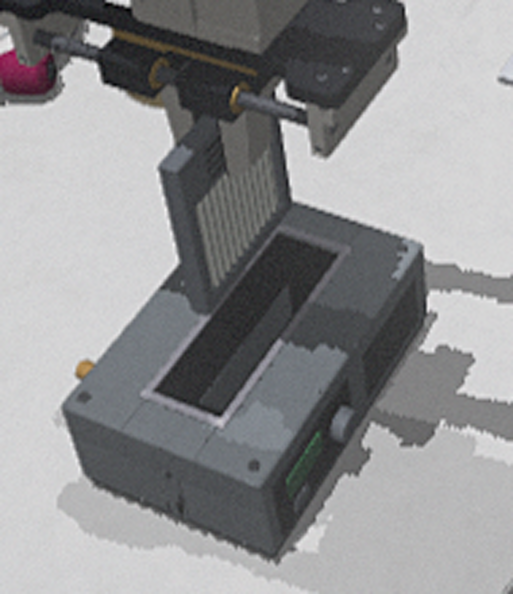

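View pics/side4.png

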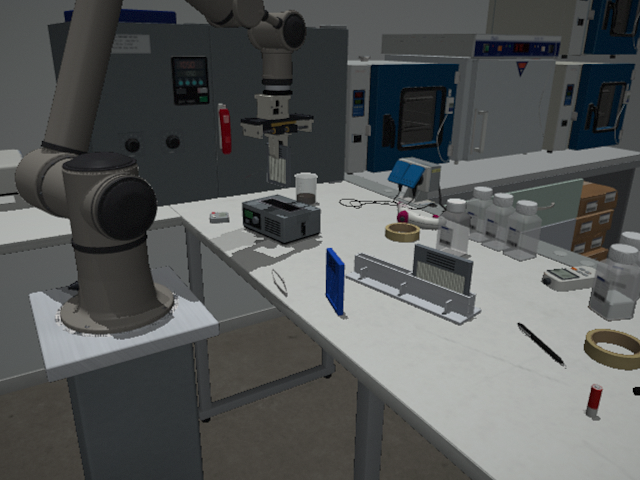

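```bash
python3 - <<'E'
from h import *
import cv2
a=cv2.imread("pics/wrist4.png");cv2.imwrite("pics/c9.png",cv2.resize(a[90:290,230:430],None,fx=3,fy=3,interpolation=2))
E
```

```text
(no output)
```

View pics/c9.png

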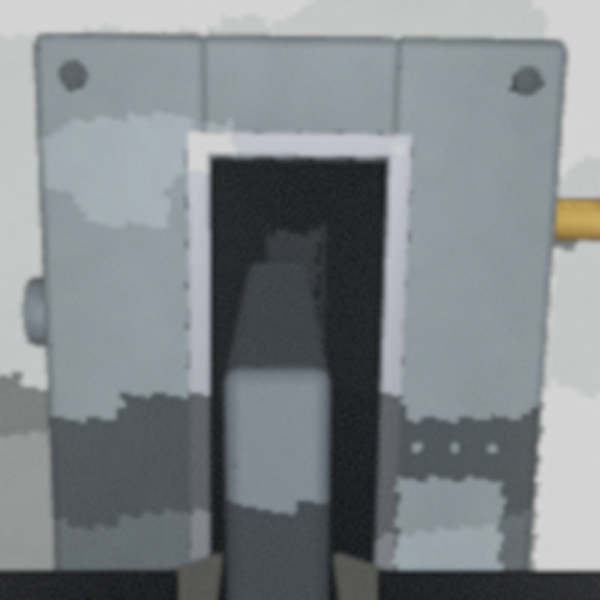

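```bash
python3 - <<'E'
from h import *
s=observe();R=Rt(s);t=s["tool_pos"];w=cams.read_camera("wrist")
def tf(u,v,z):return (R.inv().apply(onz(w,(u+.5)/3-.5+230,(v+.5)/3-.5+90,z)-t)*1000).round(1)
for n,z,pts in[("mouth in",.08,[(209,157),(388,157),(210,540),(374,540)]),("mouth out",.08,[(187,134),(411,138),(190,540),(393,540)]),
 ("box",.08,[(37,37),(566,44),(57,560),(531,560)]),("screws",.08,[(73,75),(526,81)]),("slot?",.056,[(266,235),(325,230)]),("slot?20",.02,[(266,235),(325,230)]),
 ("cas top",t[2]+.036,[(226,370),(331,370)]),("cas bot",t[2]-.074,[(248,264),(308,264)])]:
    print(n,[tf(u,v,z).tolist() for u,v in pts])
E
```

```text
mouth in [[131.6, 64.9, -17.1], [131.5, 64.9, 26.9], [131.6, -34.9, -18.4], [131.6, -34.9, 25.6]]
mouth out [[131.6, 70.3, -22.4], [131.5, 69.4, 32.4], [131.6, -34.9, -23.8], [131.6, -34.9, 30.7]]
box [[131.6, 92.7, -57.9], [131.5, 91.1, 68.8], [131.6, -40.7, -59.9], [131.6, -40.6, 68.1]]
screws [[131.6, 84.0, -49.7], [131.5, 82.7, 59.7]]
slot? [[155.6, 44.0, -3.4], [155.6, 45.3, 12.5]]
slot?20 [[191.6, 41.0, -3.8], [191.6, 42.5, 14.0]]
cas top [[-36.0, 45.4, -5.8], [-36.0, 45.4, 5.6]]
cas bot [[74.0, 44.9, -6.2], [74.0, 44.9, 5.9]]
```

Request:
jog_arm:
  plan: [0.6,0,0,0,-0.1,0.4,-1,0.6,0,0,1.5,-0.1,0.4,-1,0.6,0,0,3,-0.1,0.4,-1,0.6,0,0,4,-0.1,0.4,-1,0.6,0,0,4.5,-0.1,0.4,-1,0.6,0,0,4.5,-0.1,0.4,-1,0.6,0,0,4.5,-0.1,0.4,-1]

```text
time: 6.55
tool_pos: [0.4896, 0.2324, 0.1671]
tool_rot: [0.004, 1.57, 0.199]
contact_force: [1.1, 0.4, -1.1]
opening: 0.0119
```

```bash
python3 - <<'E'
from h import *
import cv2
s=observe();print(s["tool_pos"],s["contact_force"],s["opening"])
for n in["scene","wrist"]:
    r=cams.read_camera(n);cv2.imwrite(f"pics/{n}5.png",r["image"][:,:,::-1])
a=cv2.imread("pics/scene5.png");cv2.imwrite("pics/c11.png",cv2.resize(a[230:400,140:310],None,fx=3.5,fy=3.5,interpolation=2))
a=cv2.imread("pics/wrist5.png");cv2.imwrite("pics/c10.png",cv2.resize(a[50:290,220:440],None,fx=2.5,fy=2.5,interpolation=2))
E
```

```text
[0.48956514 0.23237861 0.16714566] [ 1.13368576  0.37624479 -1.07249147] 0.011879698792260881
```

View pics/c10.png

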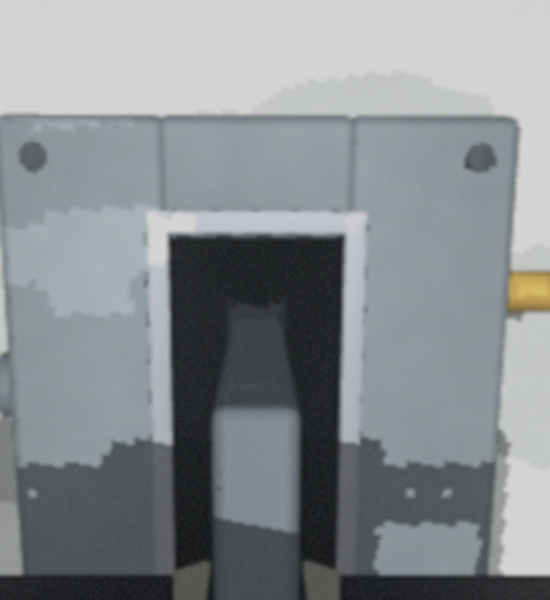

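View pics/c11.png

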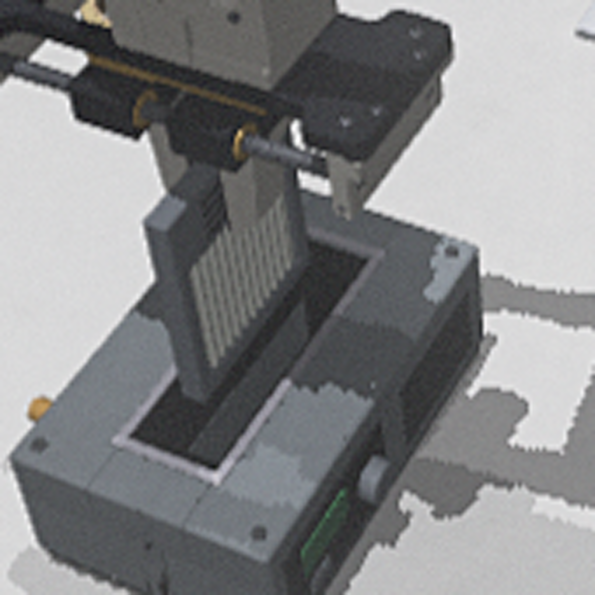

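```bash
python3 - <<'E'
from h import *
s=observe();R=Rt(s);t=s["tool_pos"];w=cams.read_camera("wrist")
def tf(u,v,z):return (R.inv().apply(onz(w,(u+.5)/2.5-.5+220,(v+.5)/2.5-.5+50,z)-t)*1000).round(1)
for n,z,pts in[("mouth in",.08,[(168,235),(345,235),(176,540),(338,540)]),("mouth out",.08,[(146,212),(368,212)]),("box",.08,[(0,117),(518,121)]),
 ("cas top",t[2]+.036,[(213,407),(300,407)]),("cas bot",t[2]-.074,[(229,318),(285,318)]),("slotend56",.056,[(229,302),(285,302)])]:
    print(n,[tf(u,v,z).tolist() for u,v in pts])
E
```

```text
mouth in [[87.3, 64.6, -22.3], [87.4, 64.6, 21.9], [87.3, -16.0, -22.1], [87.4, -16.1, 22.0]]
mouth out [[87.3, 70.1, -27.7], [87.4, 70.1, 27.5]]
box [[87.3, 92.3, -62.4], [87.5, 91.4, 63.3]]
cas top [[-36.0, 45.5, -5.8], [-36.0, 45.5, 5.5]]
cas bot [[74.0, 45.4, -6.8], [74.0, 45.4, 6.7]]
slotend56 [[111.4, 45.9, -7.9], [111.4, 45.9, 7.8]]
```

Request:
jog_arm:
  plan: [0,0,0,1,-0.1,0,-1,0,0,0,2,-0.1,0,-1,0,0,0,2.7,-0.1,0,-1,0,0,0,3.4,-0.1,0,-1,0,0,0,4.1,-0.1,0,-1,0,0,0,4.8,-0.1,0,-1,0,0,0,5.4,-0.1,0,-1,0,0,0,5.4,-0.1,0,-1]

```text
time: 7.5
tool_pos: [0.4889, 0.2312, 0.1117]
tool_rot: [-2.987, 1.569, -2.791]
contact_force: [0.9, 0.1, -1.8]
opening: 0.0118
```

Request:
jog_arm:
  plan: [0,0,0,0.5,0,0,-1,0,0,0,1,0,0,-1,0,0,0,1.4,0,0,-1,0,0,0,1.6,0,0,-1,0,0,0,1.6,0,0,-1]

```text
time: 8.0
tool_pos: [0.4892, 0.2313, 0.0964]
tool_rot: [-2.853, 1.57, -2.658]
contact_force: [0.1, -0.2, -2.0]
opening: 0.0119
```

Request:
jog_arm:
  plan: [0,0,0,0.1,0,0,-1,0,0,0,0.2,0,0,-1,0,0,0,0.2,0,0,-1]

```text
time: 8.3
tool_pos: [0.4894, 0.2313, 0.0947]
tool_rot: [-1.609, 1.571, -1.414]
contact_force: [-0.8, 0.1, -3.2]
opening: 0.0119
```

Request:
jog_arm:
  plan: [0,0,0,0.1,0,0,-1,0,0,0,0.2,0,0,-1,0,0,0,0.2,0,0,-1]

```text
time: 8.6
tool_pos: [0.4896, 0.2314, 0.0937]
tool_rot: [-0.035, 1.57, 0.161]
contact_force: [-2.2, -0.7, 6.1]
opening: 0.0119
```

Request:
jog_arm:
  plan: [0,0,0,0.1,0,0,-1,0,0,0,0.1,0,0,-1]

```text
time: 8.8
tool_pos: [0.4897, 0.2314, 0.0936]
tool_rot: [-0.007, 1.569, 0.189]
contact_force: [-3.9, -1.2, 14.3]
opening: 0.0117
```

```bash
python3 - <<'E'
from h import *
import cv2
s=observe();print(s["tool_pos"],s["contact_force"],s["torque"])
r=cams.read_camera("scene");a=r["image"][:,:,::-1];cv2.imwrite("pics/c12.png",cv2.resize(a[230:400,140:310],None,fx=3.5,fy=3.5,interpolation=2))
E
```

```text
[0.4896642  0.23141777 0.09363113] [-3.91623316 -1.21887348 14.31174697] [-0.34734999  0.96652901  0.02061372]
```

View pics/c12.png

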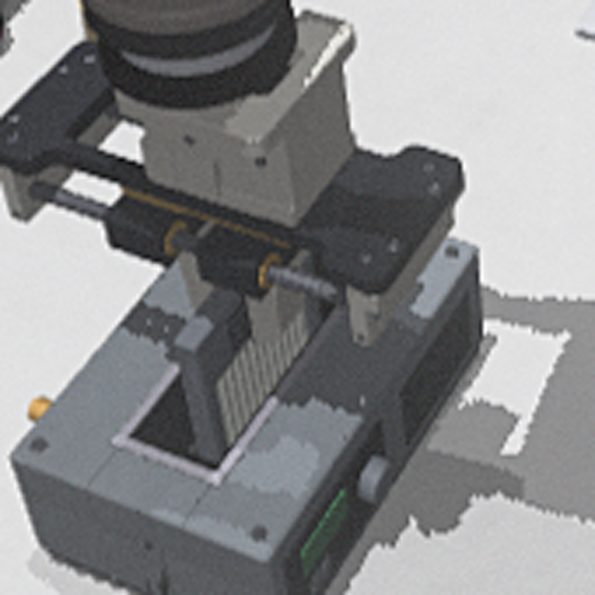

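Request:
jog_arm:
  plan: [0,0,0,-0.2,0,0,-1,0,0,0,-0.2,0,0,-0.5,0,0,0,-0.2,0,0,-0.5,0,0,0,-0.2,0,0,-0.5,0,0,0,-0.2,0,0,-0.5]

```text
time: 9.35
tool_pos: [0.4894, 0.2313, 0.0935]
tool_rot: [-2.742, 1.571, -2.547]
contact_force: [0.2, 0.6, 1.1]
opening: 0.0229
```

Request:
jog_arm:
  plan: [0,0,0,-1,0,0,-0.5,0,0,0,-3,0,0,-0.5,0,0,0,-6,0,0,-0.5,0,0,0,-10,0,0,-0.5,0,0,0,-13,0,0,-0.5,0,0,0,-13,-8,0,-0.5,0,0,0,-13,-13,0,-0.5,0,0,0,-13,-16,0,-0.5,0,0,0,-13,-16,0,-0.5,0,0,0,-13,-16,0,-0.5]

```text
time: 10.35
tool_pos: [0.5208, 0.0729, 0.2242]
tool_rot: [-0.083, 1.57, 0.109]
contact_force: [-0.6, -0.1, -0.2]
opening: 0.0231
```

```bash
python3 - <<'E'
from h import *
import cv2
s=observe();print(s["tool_pos"],s["contact_force"],s["time"])
for n in["side","scene","wrist"]:
    r=cams.read_camera(n);cv2.imwrite(f"pics/{n}6.png",r["image"][:,:,::-1])
    if n=="scene":
        for z in(.12,.13,.14,.15):
            R=Ro.from_euler("z",12.2,degrees=True);print(z,[np.round(proj(r,R.apply([x,.045,0])+[.4895,.231,z]),1).tolist() for x in(-.006,.006)])
a=cv2.imread("pics/scene6.png");cv2.imwrite("pics/c13.png",cv2.resize(a[230:400,140:310],None,fx=3.5,fy=3.5,interpolation=2))
E
```

```text
[0.52080124 0.07292648 0.22421448] [-0.56328563 -0.06802999 -0.24089261] 10.35
0.12 [[196.6, 331.8], [189.6, 329.3]]
0.13 [[195.6, 327.4], [188.6, 324.9]]
0.14 [[194.6, 322.9], [187.5, 320.4]]
0.15 [[193.6, 318.3], [186.5, 315.9]]
```

View pics/c13.png

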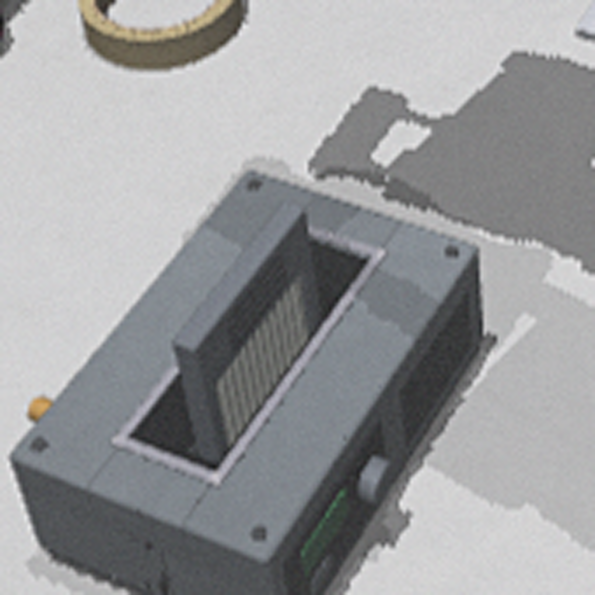

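View pics/side6.png

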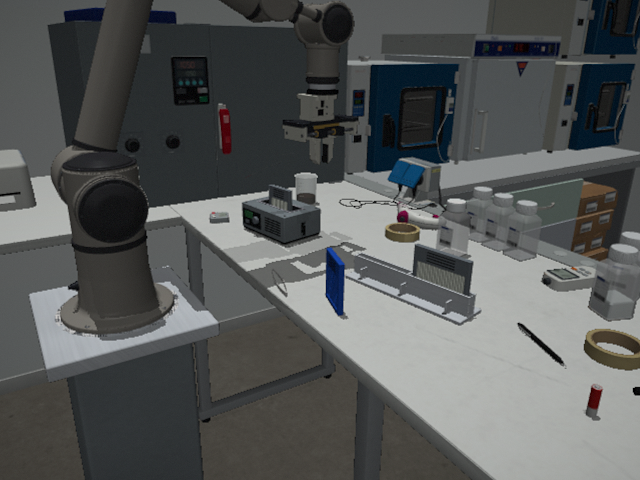

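```bash
python3 - <<'E'
from h import *
import cv2
a=cv2.imread("pics/side6.png");cv2.imwrite("pics/c14.png",cv2.resize(a[170:260,225:335],None,fx=6,fy=6,interpolation=2))
R=Ro.from_euler("z",12.2,degrees=True)
for n,o,k in(("scene",(140,230),3.5),("side",(225,170),6)):
    r=cams.read_camera(n)
    def f(l):
        return [[round((c+.5-q)*k-.5) for c,q in zip(proj(r,R.apply([x,y,0])+[.4895,.231,z]),o)] for x,y,z in l]
    print(n,"box",f([(x,y,.08) for x in(-.065,.065) for y in(-.095,.095)]))
    print("mouth",f([(x,y,.08) for x in(-.022,.022) for y in(-.065,.065)]))
    print("cas",f([(x,y,.13) for x in(-.006,.006) for y in(-.045,.045)]))
E
```

```text
scene box [[476, 235], [271, 554], [241, 161], [5, 453]]
mouth [[367, 253], [219, 464], [286, 226], [131, 431]]
cas [[305, 198], [196, 342], [282, 190], [171, 333]]
side box [[362, 280], [98, 186], [580, 221], [312, 137]]
mouth [[392, 244], [210, 182], [465, 225], [283, 165]]
cas [[389, 120], [262, 82], [409, 115], [282, 77]]
```

View pics/c14.png

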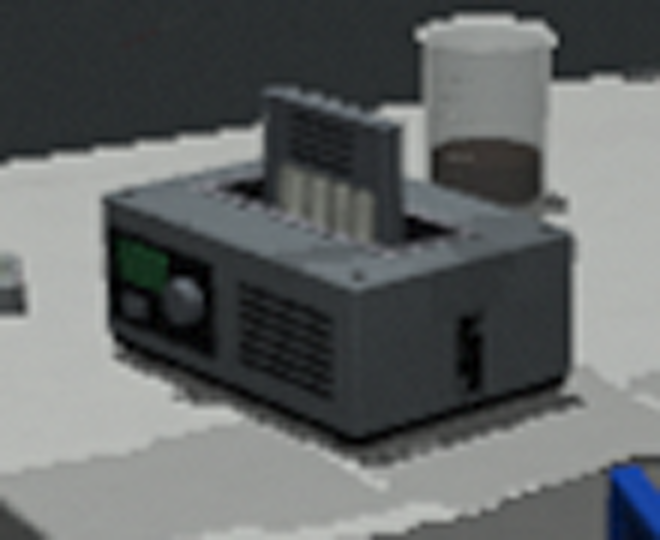

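View pics/wrist6.png

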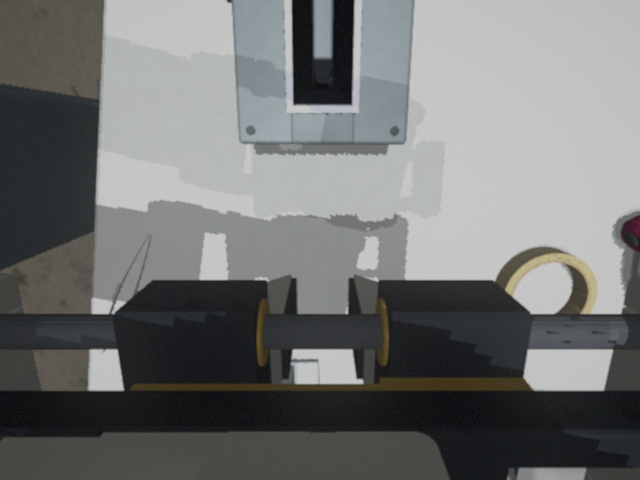

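```bash
python3 -c "
from cell import robot
print(robot.hand_in())"
```

```text
the job is handed in; nothing more can be done
None
```

The narrow cassette is in the sampler and looks fully home. I took it from the stand bay nearer the sampler, lowered it down the slot in small steps, let go and backed the arm away. The job was handed in after about 10.5 s of robot time.

**Seating:** the cassette met the slot floor at a tool height of 93.6 mm, where about 94 mm was expected. The reaction reached about 14 N while still gripped, and I eased off before letting go.

**After release:** the cassette stands upright and centred in the mouth. Its top is about 50 mm above the sampler, judged against the sampler itself in the scene and side pictures.

**Other items:** the wide cassette and the blue look-alike are still where they were, and the gripper is touching nothing.

**Disagreements:** the scene camera's absolute positions were 3–6 mm off what the wrist camera and the grasp showed. I aligned to the slot with the wrist camera, using the cassette and mouth in the same picture. In the scene picture the cassette's top reads about 2 mm lower than predicted relative to the sampler, which I took as measurement error.

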